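# Dowel the display-rack rail and hold it against the sprung stop

### The arm

A 7-joint arm with a two-finger parallel gripper is mounted at the origin on the work surface. World frame = base frame: x ahead of the robot, y to its left, z up, the work surface at z = 0. Lengths are in m, angles in rad, forces in N, time in s.
With the tool pointing down it reaches from about 0.35 to 0.9 m from the base axis. Payload 8.1 kg.
Tool frame: the origin (TCP) lies at the very end of the fingers, on their centre line; the grasp point (between the pads) lies 19 mm behind it; z points along the fingers, y is the line along which they close (so a half turn about z gives the same grasp; the last joint's range is limited). The gripper opens to 85 mm and grips with 20 to 120 N. Pads are 22 mm wide; open, the fingers measure 114 mm over their backs; the gripper's body (76 mm by 85 mm) begins 54 mm behind the grasp point. The pads swing forward as they close: fully open they stand 13 mm farther back than shut.
Start: joints at [1.171, 0.434, 0.025, 1.573, -0.012, 1.134, -0.075], TCP at [0.183, -0.598, 0.231] pointing down, gripper open.
Joint ranges: [-2.62, 2.62], [-0.44, 2.09], [-1.27, 1.32], [0.08, 2.57], [-1.32, 4.46], [0.12, 2], [-2.74, 2.74]. Speed limits (rad/s): [2.22, 2.22, 3.01, 3.01, 3.14, 3.14, 3.14].

### API

Orientations are given as a rotation vector (axis times angle).
In Python, from rig import robot, imaging, ticket gives the robot as it stands. Calls block until the motion is done:
- robot.movep(position, orientation): joint-space move of the TCP to a pose.
- robot.move_straight(position, attitude=None, vel=0.15, f_stop=None): straight line of the TCP; attitude=None keeps the orientation; vel is the mean speed in m/s. With f_stop (N) it stops when the force on the tool has changed by that much, and returns True; else False.
- robot.movej(angles): joint-space move.
- robot.set_gripper(opening): opening from 0.0 (shut) to 1.0 (fully open); the grip force is fixed at half the most; returns when the fingers have stopped.
- robot.dwell(seconds).
- robot.ik(position, orientation): joint angles nearest the present ones, or None.
- imaging.grab_frame(name): name is "side" or "top"; returns a dict with "color" (384x512x3 uint8, blue, green, red), "range_z" (384x512 float32, m along the optical axis (not along the pixel's ray), 0 where there is no reading), "mtx" (3x3 intrinsics, pixels), "extrinsics" (4x4, takes a point from world to camera coordinates). Camera axes: x right, y down, z forward; pixel columns grow to the right and rows downward; lengths in m; the calibration is good to about 2 mm. A picture is of the moment at which its call begins.
A pose or a line that the arm cannot do raises robot.IKError and nothing moves.
- ticket.hand_in(): hands the job in; it is judged then, once.
Readings, each from a call of its own:
- robot.read_time_s(): time.
- robot.read_joint_pos(): joint angles.
- robot.read_dq(): joint speeds.
- robot.read_effort(): joint torques, N m.
- robot.read_eef_pos(): TCP position.
- robot.read_tcp_rot(): TCP orientation.
- robot.read_contact_force(): force on the tool from outside, world axes, zero at the start.
- robot.read_wrist_torque(): the same for the moment, N m.
- robot.read_grip_width(): opening from 0.0 (shut) to 1.0 (fully open).
- robot.read_finger_force(): force on a finger pad.
Only numpy, scipy, OpenCV 4.12 (cv2) and the standard library are available. Lean on these libraries where they do the work, as an engineer would, in place of code of your own. Each camera call takes 0.05 s, during which the arm holds its last target. There are 200 camera calls.

### The job

Help me mend the display rack: move the two long pale dowels from the dark stand into the two holes in the top of the white rail, one in each, right to the bottom, and let go of them. Then, with the dowels still in it, bring the rail flat along the counter, its end square against the steel plate of the sprung stop and centred on it, and press the plate in to about half of its 24 mm travel (about 8 N, never as far as it goes), keeping that push steady for me to fasten it: finish while still holding and pressing, do not let go. Leave the short peg, bottle, can and screwdriver where they are.

Things in the scene. Friction and masses are not known exactly. Their poses are not given: they have to be found in the camera images.
- dowel_a: one of two identical long dowels, pale wood, round, 14 mm across and 70 mm long, standing at first in the stand (its underside 10 mm above the counter, top 80 mm above it). Origin: centre of its underside; z along it, up. About 12 g.
- dowel_b: the other long dowel, same size and frame as dowel_a. Either dowel may go in either hole of the rail.
- short_peg: a pale wooden peg, 14 mm across but only 40 mm long, standing in the same stand (its top 50 mm above the counter); to be left in the stand. Origin: centre of its underside.
- stand: dark wooden block 150 x 50 x 30 mm (x, y, z) fixed to the counter, with three holes 17 mm wide and 20 mm deep in a row along its x, 48 mm apart, the middle one at its centre; they hold the two long dowels and the short peg in any order. Origin: centre of its underside. Fixed.
- rail: loose white-painted wooden rail 170 x 45 x 45 mm (x, y, z), about 0.35 kg, flat on the counter. Origin: centre of its underside; x along it; its +x end faces the stop. Two blind holes in its top at x = -62 and +62 mm, 17 mm wide, 30 mm deep (floor 15 mm above the underside); seated dowels stand 40 mm out. Can be gripped across its 45 mm width, between the dowels.
- rail_hole0 (a point): centre of the mouth of the rail's hole at x = -62 mm, on the rail's top, 45 mm above its underside; z up. The hole has a 3 mm chamfer.
- rail_hole1 (a point): centre of the mouth of the rail's hole at x = +62 mm, as rail_hole0.
- jig: fixed wooden block (110 mm wide, 70 mm high) carrying the sprung stop: a steel plate 15 mm thick, 50 mm wide, 2 to 47 mm above the counter, 30 mm in front of the block on two rods. Origin: on the counter under the centre of the plate's front face at rest. +x points from the plate into the block (the way to push the rail), y along the plate's width.
- stop (a joint): how far the plate is pressed in along the jig's +x, in m: 0 at rest, 0.024 at the end of its travel; a spring of 700 N/m pushes it back (12 mm takes 8.4 N).
- stop_face (a point): centre of the plate's front face, 22.5 mm above the counter; moves with the plate; axes as the jig's.
- bottle: bystander: standing brown glass bottle, 72 mm wide, 200 mm tall. Origin: centre of its underside.
- can: bystander: standing aluminium drinks can, 66 mm wide, 115 mm tall. Origin: centre of its underside.
- screwdriver: bystander: screwdriver, about 200 mm long, lying on the counter beyond the work. Origin under it at its middle; x along it.

How it is judged:
By the outcome, as a careful person would: the job done as asked, in the order asked, and still so for the second after the job is handed in, while the arm keeps its last pose, push and grip.
It also fails if it takes over 72 s, if anything falls off the work surface, if the arm or the gripper's body presses on something with over 40 N, if the wrist force passes 120 N, or if a joint passes its speed limit or range.

## Working session

There is one attempt and no reset: what is moved stays moved. The work goes in short steps, each a Python script; the robot and the scene stay as the last script left them, time stands still between calls to the robot, and variables do not carry over. Pictures are saved under pics/ and viewed, at most 10 in all, crops included, and the job is handed in when it is done.

```bash
mkdir -p pics; ls
python3 - <<'E'
from rig import robot, imaging
import cv2,numpy as np,pickle
d={}
for n in("top","side"):
    f=imaging.grab_frame(n); d[n]=f
    print(n,f["mtx"].tolist(),np.round(f["extrinsics"],3).tolist())
    cv2.imwrite(f"pics/{n}0.png",f["color"])
pickle.dump(d,open("f0.pkl","wb"))
print(robot.read_time_s(),robot.read_eef_pos(),robot.read_tcp_rot())
E
```

```text
pics
top [[385.8142106243951, 0.0, 255.12548992394753], [0.0, 385.8142106243951, 194.02300130206416], [0.0, 0.0, 1.0]] [[0.001, -1.0, -0.011, 0.121], [-0.995, 0.0, -0.104, 0.578], [0.104, 0.011, -0.995, 0.911], [0.0, 0.0, 0.0, 1.0]]
side [[355.1171173400935, 0.0, 256.9719038063701], [0.0, 355.1171173400935, 191.42389438333578], [0.0, 0.0, 1.0]] [[-0.999, -0.036, -0.024, 0.598], [-0.005, 0.638, -0.77, -0.022], [0.043, -0.769, -0.637, 1.009], [0.0, 0.0, 0.0, 1.0]]
0.1 [ 0.18262559 -0.59726897  0.23062361] [-3.10576354e+00 -4.64278612e-01  5.16550180e-04]
```

View pics/top0.png

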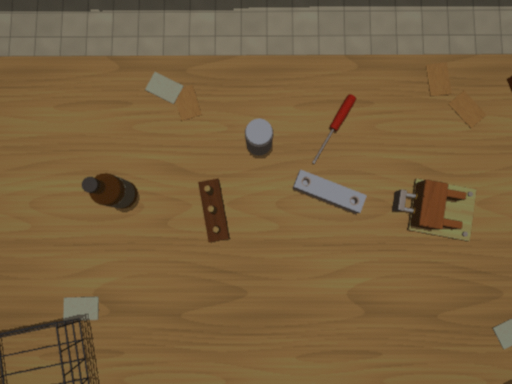

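View pics/side0.png

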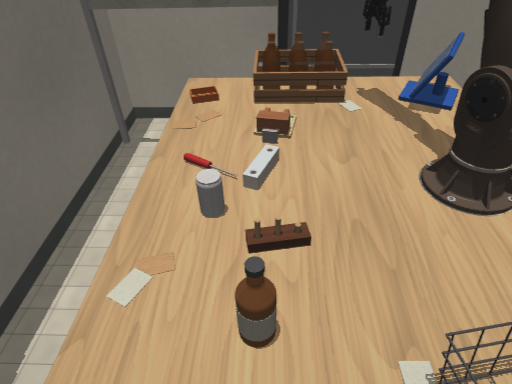

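Top view: the stand is at about (213,210), with peg tops at (207,188), (211,209) and (215,229). The rail is at (330,192) with holes at (306,181) and (354,200), and the plate is at (403,201). In the side view the short peg is the stand's nearest-robot one (297,227). Next I measure these points.

```bash
cat > h.py <<'E'
import numpy as np,cv2
def cloud(f):
    K,T=f["mtx"],f["extrinsics"]; z=f["range_z"].astype(float)
    v,u=np.mgrid[:z.shape[0],:z.shape[1]]
    c=np.stack([(u-K[0,2])/K[0,0]*z,(v-K[1,2])/K[1,1]*z,z],-1)
    w=(c-T[:3,3])@T[:3,:3]; w[z==0]=np.nan
    return w
def topix(f,p):
    c=f["extrinsics"][:3,:3]@np.asarray(p)+f["extrinsics"][:3,3]; q=f["mtx"]@c; return q[:2]/q[2]
def onplane(f,uv,h):
    K,T=f["mtx"],f["extrinsics"]; o=-T[:3,:3].T@T[:3,3]
    d=T[:3,:3].T@np.linalg.solve(K,[uv[0],uv[1],1]); return o+d*(h-o[2])/d[2]
def rect(P): # xy points -> centre,size,long-axis angle
    (c,s,a)=cv2.minAreaRect(P.astype(np.float32)*1000); 
    if s[0]<s[1]: s=s[::-1]; a+=90
    return np.array(c)/1000,np.array(s)/1000,a
E
python3 - <<'E'
import pickle; from h import *
d=pickle.load(open("f0.pkl","rb"))
boxes={"top":dict(stand=(190,235,170,250),rail=(288,372,165,218),jig=(390,450,172,240),can=(235,280,110,160),bottle=(75,145,165,215)),
 "side":dict(stand=(240,315,210,255),rail=(238,285,140,192),jig=(250,300,100,145))}
for n in d:
  W=cloud(d[n])
  for k,(a,b,c,e) in boxes[n].items():
    P=W[c:e,a:b].reshape(-1,3); P=P[~np.isnan(P[:,0])]
    h=np.histogram(P[:,2],np.arange(-.005,.22,.01)); print(n,k,dict(zip(np.round(h[1][:-1]+.005,3).tolist(),h[0].tolist())) if n=="top" else "")
    for lo,hi in dict(stand=[(.025,.036),(.045,.055),(.07,.09)],rail=[(.038,.052)],jig=[(.035,.053),(.06,.08)],can=[(.1,.13)],bottle=[(.18,.22)])[k]:
      Q=P[(P[:,2]>lo)&(P[:,2]<hi)]
      if len(Q)>4: print("  ",lo,hi,len(Q),Q.mean(0).round(4),*[np.round(x,4) for x in rect(Q[:,:2])])
      if lo==.07 or lo==.045: print(Q.round(3)[:14].tolist())
f=d["top"]
A=cv2.resize(f["color"][165:240,285:455],None,fx=4.5,fy=4.5,interpolation=cv2.INTER_CUBIC)
B=cv2.resize(f["color"][170:250,190:240],None,fx=4.2,fy=4.2,interpolation=cv2.INTER_CUBIC)
A=A[:, :760]
C=np.zeros((A.shape[0]+B.shape[0]//1*0+0,A.shape[1],3),np.uint8)+A
D=np.zeros((B.shape[0],760,3),np.uint8);D[:,:B.shape[1]]=B
cv2.imwrite("pics/c1.png",np.vstack([C,D])[:600]); print(C.shape,D.shape)
E
```

```text
top stand {0.0: 2261, 0.01: 43, 0.02: 30, 0.03: 1131, 0.04: 14, 0.05: 34, 0.06: 7, 0.07: 9, 0.08: 59, 0.09: 0, 0.1: 0, 0.11: 0, 0.12: 0, 0.13: 0, 0.14: 0, 0.15: 0, 0.16: 0, 0.17: 0, 0.18: 0, 0.19: 0, 0.2: 0, 0.21: 0}
   0.025 0.036 1135 [0.5376 0.2225 0.0304] [0.5392 0.2233] [0.1501 0.0503] 10.6652
   0.045 0.055 34 [0.5023 0.2154 0.05  ] [0.5336 0.2201] [0.0967 0.012 ] 7.3882
[[0.581, 0.227, 0.048], [0.579, 0.232, 0.045], [0.54, 0.217, 0.051], [0.538, 0.217, 0.051], [0.536, 0.217, 0.048], [0.534, 0.219, 0.046], [0.498, 0.216, 0.049], [0.498, 0.214, 0.052], [0.498, 0.211, 0.053], [0.495, 0.219, 0.049], [0.495, 0.216, 0.052], [0.495, 0.214, 0.051], [0.495, 0.212, 0.048], [0.495, 0.209, 0.049]]
   0.07 0.09 62 [0.5616 0.2269 0.0803] [0.5631 0.2273] [0.0605 0.013 ] 10.2397
[[0.592, 0.235, 0.076], [0.592, 0.232, 0.081], [0.592, 0.23, 0.082], [0.59, 0.237, 0.08], [0.589, 0.234, 0.083], [0.589, 0.232, 0.081], [0.589, 0.23, 0.083], [0.59, 0.228, 0.078], [0.587, 0.237, 0.079], [0.587, 0.235, 0.081], [0.588, 0.233, 0.078], [0.587, 0.23, 0.082], [0.587, 0.228, 0.08], [0.587, 0.225, 0.083]]
top
[... 1803 characters left out ...]
 0.07 0.09 73 [0.5658 0.2327 0.077 ] [0.5655 0.2309] [0.0609 0.015 ] 8.7383
[[0.547, 0.221, 0.078], [0.545, 0.221, 0.079], [0.543, 0.223, 0.08], [0.54, 0.221, 0.078], [0.538, 0.222, 0.08], [0.547, 0.226, 0.08], [0.545, 0.223, 0.077], [0.543, 0.225, 0.079], [0.54, 0.225, 0.079], [0.538, 0.225, 0.079], [0.536, 0.223, 0.078], [0.591, 0.227, 0.078], [0.588, 0.23, 0.08], [0.547, 0.227, 0.078]]
side rail 
   0.038 0.052 545 [ 0.589  -0.0485  0.0433] [ 0.5871 -0.0564] [0.1759 0.047 ] 68.9105
side jig 
   0.035 0.053 234 [ 0.5581 -0.2529  0.0437] [ 0.5629 -0.2587] [0.2198 0.1054] 62.9082
   0.06 0.08 310 [ 0.5539 -0.2836  0.0676] [ 0.5542 -0.2878] [0.1094 0.061 ] 168.1979
(338, 760, 3) (336, 760, 3)
```

```bash
python3 -c "
import cv2;i=cv2.imread('pics/c1.png');print(i.shape)"
```

```text
(600, 760, 3)
```

View pics/c1.png

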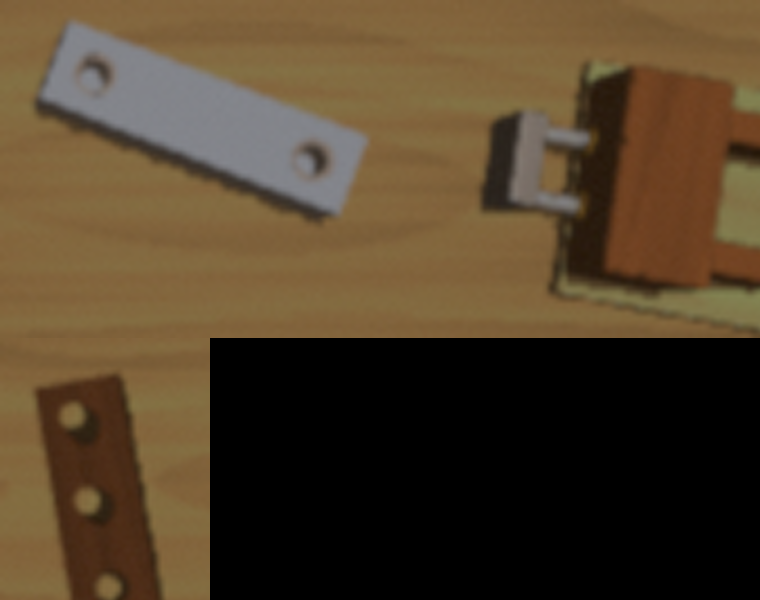

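The crop confirms the layout: rail holes at about crop (93,75) and (311,158), plate at about (515,160). I'll refine the plate pose, then pick the first dowel.

```bash
cat >> h.py <<'E'
from scipy.spatial.transform import Rotation as R
def down(deg): # tool pointing down, fingers closing along heading deg
    a=np.radians(deg); return R.from_matrix(np.array([[-np.sin(a),np.cos(a),0],[np.cos(a),np.sin(a),0],[0,0,-1]]).T.copy().reshape(3,3)).as_rotvec()
E
python3 - <<'E'
import pickle; from h import *
print(R.from_rotvec(down(-79.5)).as_matrix().round(2))
d=pickle.load(open("f0.pkl","rb"))
for n,(a,b,c,e) in dict(top=(390,422,180,225),side=(255,290,122,148)).items():
  P=cloud(d[n])[c:e,a:b].reshape(-1,3)
  Q=P[(P[:,2]>.042)&(P[:,2]<.052)]; print(n,len(Q),Q.mean(0).round(4))
  u=np.array([np.cos(np.radians(-100.15)),np.sin(np.radians(-100.15))]); s=Q[:,:2]@u; t=Q[:,:2]@[-u[1],u[0]]
  print(np.histogram(s,np.arange(.05,.25,.005)),np.percentile(t,[0,3,50,97,100]).round(4), np.percentile(s,[0,3,50,97,100]).round(4))
  Q=Q[s<s.min()+.025]; print(*rect(Q[:,:2]))
  F=P[(P[:,2]>.008)&(P[:,2]<.04)]; F=F[F[:,:2]@u<s.min()+.008]; print("front",len(F),F.mean(0).round(4) if len(F) else "", rect(F[:,:2]) if len(F)>4 else "")
E
```

```text
[[ 0.98  0.18 -0.  ]
 [ 0.18 -0.98  0.  ]
 [ 0.   -0.   -1.  ]]
top 204 [ 0.5594 -0.2416  0.047 ]
(array([ 0,  0,  0,  0,  0,  0,  0,  0,  0,  0,  0,  0,  0,  5, 48, 43, 39,
        3,  0,  0,  0,  0, 21, 45,  0,  0,  0,  0,  0,  0,  0,  0,  0,  0,
        0,  0,  0,  0,  0]), array([0.05 , 0.055, 0.06 , 0.065, 0.07 , 0.075, 0.08 , 0.085, 0.09 ,
       0.095, 0.1  , 0.105, 0.11 , 0.115, 0.12 , 0.125, 0.13 , 0.135,
       0.14 , 0.145, 0.15 , 0.155, 0.16 , 0.165, 0.17 , 0.175, 0.18 ,
       0.185, 0.19 , 0.195, 0.2  , 0.205, 0.21 , 0.215, 0.22 , 0.225,
       0.23 , 0.235, 0.24 , 0.245])) [0.5429 0.55   0.5935 0.6322 0.6453] [0.1197 0.1202 0.1307 0.1662 0.1669]
[ 0.56201898 -0.23049527] [0.04954562 0.01617482] 169.59634399414062
front 93 [ 0.5622 -0.2231  0.0237] (array([ 0.56254376, -0.2233614 ]), array([0.04938138, 0.00771705]), 176.75106811523438)
side 165 [ 0.561  -0.2257  0.0458]
(array([ 0,  0,  0,  0,  0,  0,  0,  0,  0,  0,  0,  0,  6, 15, 13,  9,  3,
        0,  0,  0,  0, 11, 63,  9,  0,  1,  1,  0,  0,  0,  0,  0,  0,  0,
        0,  0,  0,  0,  0]), array([0.05 , 0.055, 0.06 , 0.065, 0.07 , 0.075, 0.08 , 0.085, 0.09 ,
       0.095, 0.1  , 0.105, 0.11 , 0.115, 0.12 , 0.125, 0.13 , 0.135,
       0.14 , 0.145, 0.15 , 0.155, 0.16 , 0.165, 0.17 , 0.175, 0.18 ,
       0.185, 0.19 , 0.195, 0.2  , 0.205, 0.21 , 0.215, 0.22 , 0.225,
       0.23 , 0.235, 0.24 , 0.245])) [0.5416 0.5453 0.59   0.643  0.6501] [0.0185 0.0226 0.1592 0.1664 0.1829]
[ 0.560453   -0.12589284] [0.04360691 0.01910569] 158.8199462890625
front 0
```

```bash
cat >> h.py <<'E'
B=np.array([.0015,.0015])                 # half the top/side camera disagreement
u=lambda deg: np.array([np.cos(np.radians(deg)),np.sin(np.radians(deg))])
STAND=np.array([.5392,.2233])+B; DOW=[STAND+.048*u(10.4),STAND]
RAIL=np.array([.5839,-.0585])+B; RA=-111.8
HOLE=[RAIL-.062*u(RA),RAIL+.062*u(RA)]
FACE=np.array([.5633,-.2231])+B; JA=-100.2
P=lambda xy,z: [xy[0],xy[1],z]
def pick(robot,i,yaw=-79.6):
    robot.set_gripper(.5); robot.movep(P(DOW[i],.13),down(yaw))
    print("hit",robot.move_straight(P(DOW[i],.052),vel=.12,f_stop=8))
    robot.set_gripper(0.); print("w",robot.read_grip_width(),robot.read_finger_force())
    robot.move_straight(P(DOW[i],.15),vel=.15)
    print("w",robot.read_grip_width(),robot.read_eef_pos(),robot.read_time_s())
def place(robot,xy,yaw=-79.6):
    robot.movep(P(xy,.15),down(yaw)); robot.move_straight(P(xy,.095),vel=.15)
    h=robot.move_straight(P(xy,.0565),vel=.035,f_stop=5)
    print("place",h,robot.read_eef_pos(),robot.read_contact_force(),robot.read_time_s())
E
python3 - <<'E'
from h import *; from rig import robot,imaging
robot.movep([.45,-.3,.25],down(-79.6)); print(robot.read_time_s())
pick(robot,0); place(robot,HOLE[1])
f=imaging.grab_frame("side"); cv2.imwrite("pics/p1.png",cv2.resize(f["color"][60:260,180:380],None,fx=3,fy=3,interpolation=cv2.INTER_CUBIC))
E
```

```text
1.5833
hit False
w 0.1439452063636061 58.49434733390808
w 0.1433467107988983 [0.58737007 0.23302758 0.14907383] 6.0833
place True [ 0.56220317 -0.11454865  0.05795147] [-0.41678889 -0.27194742  6.36919437] 8.9
```

View pics/p1.png

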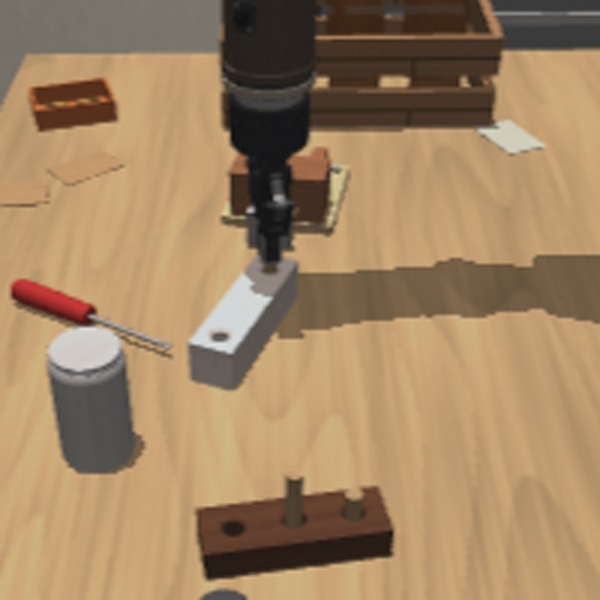

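The crop shows the dowel in the hole at the jig end, about (268,265), and the far stand hole empty. The stop height of 0.058 matches a seated dowel, so I'll release it and do the second, re-measuring the rail first.

```bash
cat >> h.py <<'E'
def measure_rail(f):
    W=cloud(f)[150:240,270:400].reshape(-1,3); W=W[(W[:,2]>.038)&(W[:,2]<.052)&(W[:,1]>-.2)]
    c,s,a=rect(W[:,:2]); return c+B,s,a-180
E
python3 - <<'E'
from h import *; from rig import robot,imaging
robot.set_gripper(.4); robot.move_straight(P(HOLE[1],.15),vel=.2)
pick(robot,1)
f=imaging.grab_frame("top"); cv2.imwrite("pics/p2.png",f["color"][120:280,150:470])
W=cloud(f)[165:230,290:375].reshape(-1,3); T=W[W[:,2]>.06]; print(len(T),T.mean(0),T[:,2].max())
r=measure_rail(f); print(r,RAIL)
E
```

```text
hit False
w 0.13772945997613212 58.46902370452881
w 0.14287560945153016 [0.54018611 0.22438063 0.14917686] 13.425
45 [ 0.55938111 -0.11452932  0.08153448] 0.089114133452838
(array([ 0.58540857, -0.05737676]), array([0.17044368, 0.04579515]), -111.78089904785156) [ 0.5854 -0.057 ]
```

View pics/p2.png

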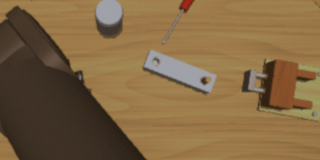

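The rail at about (180,72) hasn't moved, and the dowel stands in its right-hand hole at (206,80), top near 0.085. Now the second dowel.

Run:
```python
from h import *; from rig import robot,imaging
place(robot,HOLE[0])
robot.set_gripper(.4); robot.move_straight(P(HOLE[0],.15),vel=.2)
robot.movep([.5,.12,.2],down(-50))
f=imaging.grab_frame("top"); g=imaging.grab_frame("side")
W=cloud(f)[160:230,290:375].reshape(-1,3); T=W[W[:,2]>.06]
for i in(0,1):
    t=T[np.linalg.norm(T[:,:2]+B-HOLE[i],axis=1)<.03]; print(i,len(t),t.mean(0)+[*B,0],HOLE[i],np.median(t[:,2]),t[:,2].max())
print(measure_rail(f),robot.read_time_s())
k=lambda im:cv2.resize(im,None,fx=2.5,fy=2.5,interpolation=cv2.INTER_CUBIC)
cv2.imwrite("pics/p3.png",np.hstack([k(f["color"][130:250,280:440]),k(g["color"][100:220,190:340])]))
```

```text
place True [6.08254127e-01 5.32995254e-04 5.79408292e-02] [-0.48388437  0.27289211  5.77963341] 15.9083
0 39 [0.60653915 0.00154296 0.0812937 ] [6.08424806e-01 5.66121267e-04] 0.0845895855697663 0.08843417096835803
1 46 [ 0.56087549 -0.11293659  0.08099822] [ 0.56237519 -0.11456612] 0.08436876041256483 0.08871349862430054
(array([ 0.58550519, -0.0571286 ]), array([0.16997458, 0.04571893]), -111.78164672851562) 17.6833
```

View pics/p3.png

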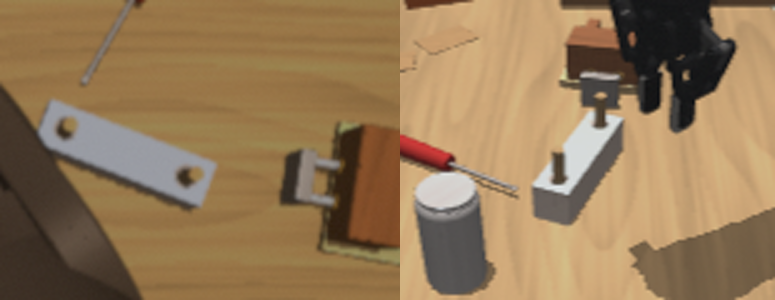

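Both dowels are seated with tops at about 0.085, at (67,127) and (190,175) in the left half of the picture, and the side view agrees. Next I grip the rail and slide it to a standoff in front of the plate.

Run:
```python
from h import *; from rig import robot,imaging
robot.set_gripper(.8)
robot.movep(P(RAIL,.13),down(RA+90))
print("hit",robot.move_straight(P(RAIL,.012),vel=.1,f_stop=8),robot.read_eef_pos())
robot.set_gripper(0.); print(robot.read_grip_width(),robot.read_finger_force(),robot.read_contact_force())
c=FACE-.105*u(JA)
robot.move_straight(P(c,.012),down(JA+90),vel=.06)
print(robot.read_eef_pos(),robot.read_tcp_rot(),down(JA+90),robot.read_contact_force(),robot.read_time_s(),robot.read_joint_pos())
f=imaging.grab_frame("top"); g=imaging.grab_frame("side")
import pickle; pickle.dump((f,g),open("f4.pkl","wb"))
k=lambda im:cv2.resize(im,None,fx=3,fy=3,interpolation=cv2.INTER_CUBIC)
cv2.imwrite("pics/p4.png",np.hstack([k(f["color"][140:260,310:440]),k(g["color"][90:210,200:330])]))
```

```text
hit False [ 0.58593271 -0.05692868  0.01263371]
0.5204503469079961 62.57326126098633 [ 0.00867137 -0.33054972  6.24140586]
[ 0.58421721 -0.11768203  0.01270384] [2.40876523 2.01597923 0.00277061] [2.41012041 2.01517345 0.        ] [0.08051046 3.08897129 6.65817688] 21.7917 [ 0.48318294  0.71372554 -0.55146648  1.81427899  0.51972346  0.76024388
 -0.5216139 ]
```

View pics/p4.png

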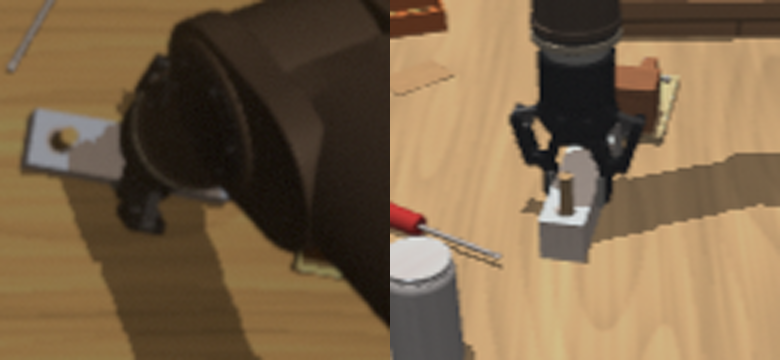

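The picture shows the rail in the gripper, rear dowel upright at (65,138); the arm hides the plate from above. I'll check the visible rear end against the expected pose, then press.

Run:
```python
from h import *; import pickle
f,g=pickle.load(open("f4.pkl","rb"))
c=np.array([.58422,-.11768]); U=u(JA); V=np.array([-U[1],U[0]])
for n,F in(("top",f),("side",g)):
  W=cloud(F).reshape(-1,3); b=B if n=="top" else -B
  X=W[(W[:,2]>.040)&(W[:,2]<.050)]; d=X[:,:2]+b-c; s=d@U; t=d@V
  m=(s>-.1)&(s<-.035)&(abs(t)<.035); s,t=s[m],t[m]
  print(n,m.sum(),"s min",np.sort(s)[:6].round(4))
  for side in(1,-1):
    bins=[(lo+.003,(side*t[(s>lo)&(s<lo+.006)]).max()*side) for lo in np.arange(-.082,-.04,.006) if ((s>lo)&(s<lo+.006)).sum()>3]
    bb=np.array(bins); print(side,bb[:,1].round(4),"slope deg",np.degrees(np.polyfit(*bb.T,1)[0]).round(2))
  e=np.array([(lo,s[(t>lo)&(t<lo+.006)].min()) for lo in np.arange(-.021,.015,.006) if ((t>lo)&(t<lo+.006)).sum()>2]); print("end",e[:,1].round(4),np.degrees(np.polyfit(*e.T,1)[0]).round(2))
```

```text
top 340 s min [-0.0849 -0.0849 -0.0847 -0.0846 -0.0845 -0.0845]
1 [0.0219 0.0233 0.0217 0.0226 0.0215 0.0225 0.0228] slope deg 0.27
-1 [-0.0222 -0.0216 -0.022  -0.022  -0.0212 -0.022  -0.0214] slope deg 0.88
end [-0.0849 -0.0837 -0.0845 -0.0835 -0.0846 -0.0849 -0.0842] -0.22
side 140 s min [-0.0881 -0.0879 -0.0866 -0.0866 -0.0865 -0.086 ]
1 [0.0232 0.0212 0.0226 0.0212 0.0225 0.0233 0.0224] slope deg 0.71
-1 [-0.0213 -0.0208 -0.019  -0.0217 -0.0196 -0.0218 -0.0205] slope deg -0.03
end [-0.0866 -0.0866 -0.0879 -0.0851 -0.0881 -0.086  -0.0841] 2.85
```

The rail is where it should be, within about 0.5 mm, and square. I'll approach in steps, reading force against position.

Run:
```python
from h import *; from rig import robot
U=u(JA); V=np.array([-U[1],U[0]]); c=FACE-.105*U
for s in [.008,.014,.017,.019,.021,.023,.025,.027]:
    robot.move_straight(P(c+s*U,.0125),vel=.03)
    p=robot.read_eef_pos(); F=robot.read_contact_force(); print(s,((p[:2]-c)@U).round(5),((p[:2]-c)@V).round(5),p[2].round(4),"push",-(F[:2]@U).round(2),"lat",(F[:2]@V).round(2),F[2].round(1),robot.read_wrist_torque().round(2))
print(robot.read_time_s(),robot.read_grip_width())
```

```text
0.008 0.00886 0.00032 0.0127 push 1.65 lat 0.56 5.5 [ 0.35 -0.11  0.09]
0.014 0.01481 0.00029 0.0127 push 2.46 lat -0.39 5.2 [ 0.58 -0.12  0.02]
0.017 0.01766 0.00029 0.0127 push 2.7 lat 0.19 5.7 [ 0.6  -0.16  0.06]
0.019 0.01951 0.0003 0.0127 push 3.69 lat -0.41 6.5 [ 0.8  -0.16  0.08]
0.021 0.02122 0.00026 0.0127 push 4.97 lat -0.5 6.4 [ 0.9  -0.26  0.01]
0.023 0.02282 0.00025 0.0127 push 5.77 lat -0.01 5.3 [ 1.04 -0.17 -0.03]
0.025 0.02444 0.00023 0.0127 push 6.39 lat 0.36 5.9 [ 1.23 -0.29 -0.01]
0.027 0.02607 0.00017 0.0127 push 6.67 lat 0.48 4.7 [ 1.36 -0.29 -0.06]
24.1583 0.515735210591234
```

```bash
cat > m.py <<'E'
from h import *; from rig import robot,imaging
U=u(JA); V=np.array([-U[1],U[0]]); c=FACE-.105*U
def rd(n=20):
    A=[]
    for _ in range(n): robot.dwell(.02); A.append(np.r_[robot.read_contact_force(),robot.read_wrist_torque()])
    A=np.mean(A,0); p=robot.read_eef_pos(); print("s",((p[:2]-c)@U).round(5),"push",-(A[:2]@U).round(2),"lat",(A[:2]@V).round(2),"z",A[2].round(2),A[3:].round(3),robot.read_time_s()); return p
E
python3 - <<'E'
from m import *
rd()
for s in (.029,.031):
    robot.move_straight(P(c+s*U,.0125),vel=.03); p=rd()
f=imaging.grab_frame("top"); g=imaging.grab_frame("side")
W=cloud(f).reshape(-1,3); X=W[(W[:,2]>.040)&(W[:,2]<.050)]; d=X[:,:2]+B-p[:2]; s=d@U; t=d@V
m=(s>-.1)&(s<-.035)&(abs(t)<.035); print("rear end rel. tcp",np.sort(s[m])[:6].round(4),np.percentile(t[m],[1,99]).round(4))
# any plate/block points seen?
for n,F,b in(("top",f,B),("side",g,-B)):
    W=cloud(F).reshape(-1,3); d=W[:,:2]+b-FACE; s=d@U; t=d@V; m=(abs(t)<.06)&(s>-.01)&(s<.12)&(W[:,2]>.01)&(W[:,2]<.075); print(n,m.sum(),[(np.round(a,3),int(((s[m]>a)&(s[m]<a+.01)).sum())) for a in np.arange(-.01,.12,.01)])
k=lambda im:cv2.resize(im,None,fx=3,fy=3,interpolation=cv2.INTER_CUBIC)
cv2.imwrite("pics/p5.png",np.hstack([k(f["color"][140:260,310:440]),k(g["color"][90:210,200:330])]))
E
```

```text
s 0.02607 push 7.34 lat -0.27 z 5.48 [ 1.382 -0.242 -0.074] 24.4917
s 0.02768 push 8.54 lat -0.31 z 5.55 [ 1.563 -0.282 -0.087] 25.075
s 0.02925 push 9.57 lat -0.31 z 5.09 [ 1.734 -0.286 -0.117] 25.6583
rear end rel. tcp [-0.0848 -0.0845 -0.0844 -0.0844 -0.0844 -0.0843] [-0.0219  0.0226]
top 211 [(np.float64(-0.01), 16), (np.float64(0.0), 24), (np.float64(0.01), 15), (np.float64(0.02), 2), (np.float64(0.03), 0), (np.float64(0.04), 59), (np.float64(0.05), 13), (np.float64(0.06), 12), (np.float64(0.07), 25), (np.float64(0.08), 18), (np.float64(0.09), 7), (np.float64(0.1), 12), (np.float64(0.11), 8)]
side 232 [(np.float64(-0.01), 1), (np.float64(0.0), 9), (np.float64(0.01), 9), (np.float64(0.02), 8), (np.float64(0.03), 0), (np.float64(0.04), 86), (np.float64(0.05), 20), (np.float64(0.06), 25), (np.float64(0.07), 24), (np.float64(0.08), 25), (np.float64(0.09), 20), (np.float64(0.1), 3), (np.float64(0.11), 2)]
```

View pics/p5.png

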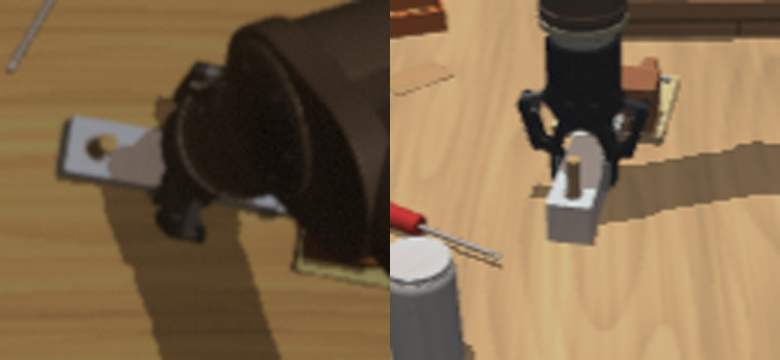

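The rail hasn't slipped in the grip (rear end at −85 mm), and both pictures show it square with the dowel upright at (103,146). The force slope is now about 700 N/m, and allowing for friction the press is about 10 mm. I'll make the last small advance.

Run:
```python
from m import *
robot.move_straight(P(c+.0331*U,.0125),vel=.02); rd(); robot.dwell(.4); rd()
f=imaging.grab_frame("top")
W=cloud(f).reshape(-1,3); d=W[:,:2]+B-FACE; s=d@U; t=d@V; m=(abs(t)<.032)&(s>-.02)&(s<.04)&(W[:,2]>.030)&(W[:,2]<.052)
o=np.argsort(s[m]); print(np.c_[s[m],t[m],W[m,2]][o].round(4).tolist()[::2])
```

```text
s 0.03096 push 10.47 lat -0.43 z 4.94 [ 1.907 -0.304 -0.15 ] 26.35
s 0.03096 push 10.43 lat -0.38 z 5.05 [ 1.914 -0.296 -0.17 ] 27.0833
[[-0.0197, -0.0216, 0.0475], [-0.0103, -0.0214, 0.0341], [-0.0097, -0.0216, 0.0395], [-0.008, -0.0195, 0.0475], [-0.0053, -0.0189, 0.0463], [-0.0031, -0.0185, 0.0468], [-0.0014, -0.0184, 0.0485], [0.0004, -0.0217, 0.0314], [0.0018, -0.0201, 0.0472], [0.0033, -0.0215, 0.0367], [0.0037, -0.0174, 0.0475], [0.0045, -0.0146, 0.0441], [0.0061, -0.0144, 0.0461], [0.0081, -0.0161, 0.0413], [0.009, -0.0163, 0.0455], [0.0093, -0.0187, 0.0457], [0.0103, -0.0228, 0.0379], [0.0115, -0.0228, 0.0413], [0.0122, -0.0246, 0.0335], [0.0126, -0.0249, 0.039], [0.0142, -0.0202, 0.0458], [0.0157, -0.0246, 0.0434], [0.0175, -0.0244, 0.045], [0.0243, -0.0249, 0.0336]]
```

The top view now shows the plate's edge starting 11–12 mm past its rest position, and it overhangs the rail by about 2.5–3 mm, so the rail is centred. The force agrees: 10.4 N less about 2.3 N of friction is about 8 N.

```bash
python3 -c "
from rig import ticket; print(ticket.hand_in())"
```

```text
the job is handed in; nothing more can be done
None
```

Job handed in at about 27 s: both dowels are seated and released in the rail, which is gripped flat and square, centred on the plate to within about 1 mm, holding it pressed in about 12 mm (roughly 8 N, estimated).

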